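Sort the sanding blocks by feel

TASK

One of the three identical-looking sanding blocks has a soft core, the other two are firm: feel which by squeezing them across their thickness, without bruising them. Wedge the soft one, kept squeezed while it goes in, fully home and upright in the slot of the dark wooden dock without forcing it, and stand the two firm ones upright in the yellow tray. Let go of everything and leave the rest of the bench as it is.

Things in the scene. Friction and masses are not known exactly. Their poses are not given: they have to be found in the camera images.
- block_a: sanding block on edge, about 180 g: 84 mm long (own x), 50 mm thick (own y, the squeeze direction), 64 mm tall; origin at the centre of its underside when not squeezed. Two 18 mm beech halves, cork faced, on a 14 mm black rubber core. The +y half slides towards the -y half when squeezed; the origin stays with the -y half. A squeeze of over 80 N bruises it
- block_b: sanding block that looks the same as block_a, same size, origin and axes. Of the three, the soft one yields about 0.8 mm per N of squeeze across its thickness and stops at 40 mm thick (so 13 N squeeze it fully); the firm ones give at most 1.5 mm however hard they are squeezed
- block_c: sanding block that looks the same as block_a and block_b, same size, origin and axes
- dock: dark wooden dock fixed to the bench, 124 (own x) x 77 (own y) x 30 mm tall, origin under its centre. In its top one slot with blue floor, 96 mm long (own x), 45 mm wide, 22 mm deep; side walls 16 mm, end walls 14 mm. A block goes in lengthwise, either way round; the soft one only while squeezed thinner than the slot; let go, it wedges itself with about 6 N on each wall. Over 60 N on the dock in all is too much
- slot_floor (a point): centre of the dock's slot floor, 8 mm above the bench and 22 mm below the dock's top; x along the slot, y across it
- tray: yellow plastic tray fixed to the bench, 230 mm (own x) x 100 mm (own y) x 16 mm tall, 5 mm walls, origin under its centre. Takes two blocks end to end along its length, for example 51 mm either side of the middle
- tray_floor (a point): centre of the tray's inner floor, 5 mm above the bench; x along the tray's length, y across it
- tin: green tin can, 54 mm across, 55 mm tall, bystander; origin under its centre
- glue: white glue bottle, 60 mm across, 150 mm tall, bystander; origin under its centre
- hammer: hammer lying on the bench, bystander
- driver: wood-handled screwdriver lying on the bench, bystander
- bench_brush: brush lying on the bench, bystander
- plane: wooden hand plane, 200 x 55 x 100 mm, bystander; origin under its centre
There are look-alikes about, which are no part of the job. What is shaped like the block_a but red or turquoise is not meant.

How it is judged:
By the outcome, as a careful person would: the job done as asked, in the order asked, and still so for the second after the job is handed in, with the robot touching nothing.
It also fails if it takes over 64 s, if anything falls off the work surface, if the arm or the gripper's body presses on something with over 40 N, if the wrist force passes 120 N, or if a joint passes its speed limit or range.

ROBOT

A 6-joint arm with a two-finger parallel gripper is mounted at the origin on the work surface. World frame = base frame: x ahead of the robot, y to its left, z up, the work surface at z = 0. Lengths are in mm, angles in rad, forces in N, time in s.
With the tool pointing down it reaches from about 300 to 850 mm from the base axis. Payload 5.4 kg.
Tool frame: the origin (TCP) lies midway between the tips of the shut fingers; the grasp point (between the pads) lies 19 mm behind it (robot.grasp_offset is the distance from the TCP to the grasp point, in mm); z points along the fingers, y is the line along which they close (so a half turn about z gives the same grasp; the last joint's range is limited). The gripper opens to 85 mm and grips with 20 to 120 N. Pads are 22 mm wide; open, the fingers measure 114 mm over their backs; the gripper's body (76 mm by 85 mm) begins 54 mm behind the grasp point. The pads swing forward as they close: fully open they stand 13 mm farther back than shut.
Start: joints at [1.083, 0.158, 1.597, -0, 1.386, -0.21], TCP at [157.699, 552.935, 231.299] pointing down, gripper open.
Joint ranges: [-2.91, 2.91], [-0.94, 2.29], [0.18, 2.7], [-1.29, 4.43], [0.17, 2.64], [-3, 3]. Speed limits (rad/s): [2.57, 2.57, 3.14, 3.14, 3.14, 3.14].

INTERFACE

Orientations are given as a rotation vector (axis times angle).
In Python, from rig import read_state, capture, workorder, robot gives the robot as it stands. The module is installed in compiled form; this text tells all that it offers.
- The arm moves only by the tool apply_moves, never from a script. Its argument "steps" is a list of rows, each a list of 3 entries, a list of its own where there are three numbers: the shift along the tool's x, y, z in cm, then the turn about the tool's z in rad, then the opening, from 0 (shut) to 1 (fully open). In form: [[[x, y, z], turn, hand], ...]. A call has 1 to 5 rows; each row is the pose to reach, as a shift and turn from the pose commanded when the call began, along the tool's axes at that moment; what a row does not reach only later rows make up. A row lasts 1/10 s, in which the tool goes at most 50 mm and 8.59 degrees, less where a joint would pass 70% of its speed; a pose out of reach is approached as far as the arm can. A call with a gripper value outside its range is refused whole. The fingers move at their own pace and stop on an object; the grip force is fixed at half the most. Time passes only in rows, so rows that repeat a pose let the fingers close. It gives the time, the measured TCP pose, the force, the opening and the grip force at its end, in the units of the state.
- read_state(): the state, without advancing time (a new reading comes with each control period).
- capture(name): name is "scene" or "top"; returns a dict with "pixels" (480x640x3 uint8, blue, green, red), "fx", "fy", "cx", "cy" (pixels), "dist" ([k1, k2, p1, p2, k3] as OpenCV has them; the pictures are not rectified), "eye" and "orientation" of the camera in the world. Camera axes: x right, y down, z forward; pixel columns grow to the right and rows downward; lengths in mm; the calibration is good to about 2 mm. A picture is of the moment at which its call begins. There is no depth.
- workorder.close_job(): hands the job in; it is judged then, once.
The state is a dict: "t": time; "joint_pos": joint angles; "qvel": joint speeds; "tau": joint torques, N m; "ee_pos": TCP position; "ee_rot": TCP orientation; "ft_force": force on the tool from outside, world axes, zero at the start; "ft_torque": the same for the moment, N m; "grip_width": finger opening in mm; "grip_force": force on a finger pad.
Only numpy, scipy, OpenCV 4.12 (cv2) and the standard library are available. Lean on these libraries where they do the work, as an engineer would, in place of code of your own. Each camera call takes 0.05 s, during which the arm holds its last target. There are 200 camera calls.

## Working session

There is one attempt and no reset: what is moved stays moved. The work goes in short steps, Python scripts to look and compute and a tool call to move; the robot and the scene stay as the last step left them, time stands still between calls to the robot, and variables do not carry over. Pictures are saved under pics/ and viewed, at most 10 in all, crops included, and the job is handed in when it is done.

Besides the shell and the picture viewer there is one more tool, called after "Request:" as a command line: name --argument value ..., lists and objects as JSON in quotes. apply_moves: Moves the arm, as the interface text tells. Its arguments: {"type":"object","properties":{"steps":{"type":"array","items":{"type":"array"}}},"required":["steps"]}

```bash
mkdir -p pics; ls; python3 - <<'E'
from rig import read_state,capture,robot
import cv2
s=read_state();print({k:(v if not hasattr(v,'round') else v) for k,v in s.items()})
for n in("scene","top"):
    c=capture(n);cv2.imwrite(f'pics/{n}0.png',c['pixels']);print({k:v for k,v in c.items() if k!='pixels'})
E
```

```text
pics
{'t': 0.0, 'joint_pos': array([ 1.08290232e+00,  1.59063672e-01,  1.59823288e+00,  2.51782595e-05,
        1.38616737e+00, -2.10099772e-01]), 'qvel': array([-1.70196791e-04,  5.19016509e-04, -3.21693455e-04, -1.27745213e-03,
        1.05933318e-05, -1.63614575e-03]), 'tau': array([-5.60596418e-04, -3.95999551e+01, -3.31427264e+01, -2.86250670e-04,
        8.50509445e-03, -2.32366182e-05]), 'ee_pos': array([157.4156118 , 552.42034254, 230.30834186]), 'ee_rot': array([-4.34871694e-01, -3.11067794e+00,  2.74830950e-03]), 'ft_force': array([ 0.23909688, -0.49033155,  0.11490415]), 'ft_torque': array([0.02261207, 0.01971845, 0.00356846]), 'grip_force': 0.0, 'grip_width': 85.61922639129543}
{'fx': 486.2210361649635, 'fy': 486.2210361649635, 'cx': 320.35033276888544, 'cy': 231.45482754480977, 'dist': array([-0.04480099,  0.        ,  0.        ,  0.        ,  0.        ]), 'eye': array([1213.12683011, -801.21662526,  701.50927358]), 'orientation': array([-2.01212684, -0.72702041,  0.3916163 ])}
{'fx': 547.9863235087503, 'fy': 547.9863235087503, 'cx': 318.7505772719256, 'cy': 241.60093153237418, 'dist': array([-0.09601259,  0.        ,  0.        ,  0.        ,  0.        ]), 'eye': array([ 420.14522857,   10.42847915, 1477.95525153]), 'orientation': array([-2.14785978,  2.18681665, -0.09438273])}
```

View pics/top0.png

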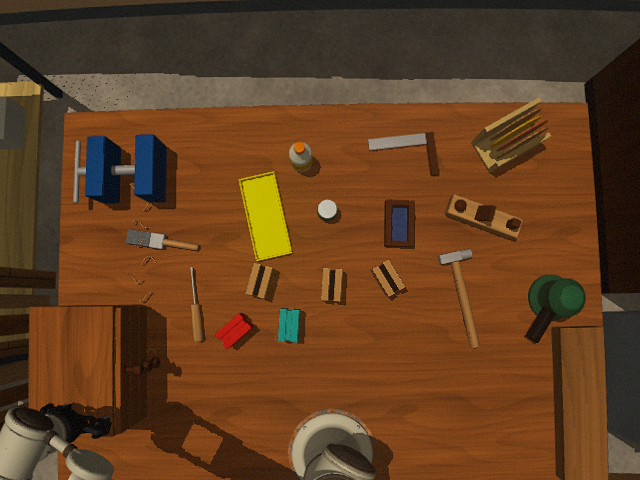

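View pics/scene0.png

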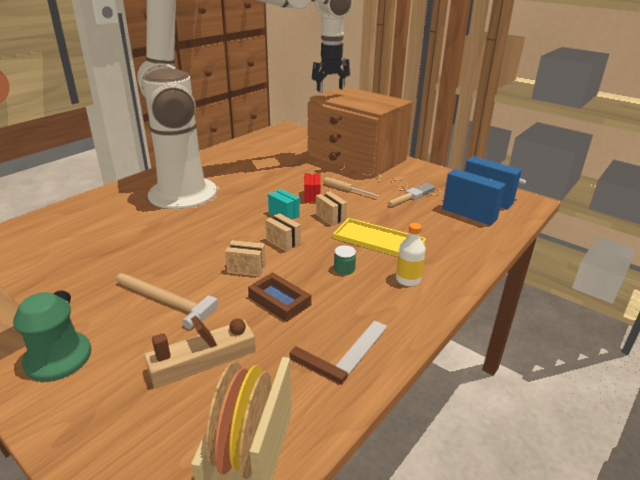

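Top view: the candidates are the tan/black blocks at (262,281), (333,285) and (389,279). The look-alikes are red at (234,331) and turquoise at (289,325), which I exclude. The dock is at (400,224) with a blue floor, the tray at (266,216), the tin at (327,210) and the glue at (300,155). Next I measure.

```bash
cat > h.py <<'E'
import numpy as np,cv2
from scipy.spatial.transform import Rotation as R
from rig import capture,read_state
def rays(c,uv):
    K=np.array([[c['fx'],0,c['cx']],[0,c['fy'],c['cy']],[0,0,1]])
    p=cv2.undistortPoints(np.array(uv,float).reshape(-1,1,2),K,np.array(c['dist'])).reshape(-1,2)
    return R.from_rotvec(c['orientation']).apply(np.c_[p,np.ones(len(p))])
def plane(c,uv,z):
    d=rays(c,uv);e=np.array(c['eye']);return (e+d*((z-e[2])/d[:,2])[:,None])[:,:2]
def proj(c,P):
    K=np.array([[c['fx'],0,c['cx']],[0,c['fy'],c['cy']],[0,0,1]])
    r=R.from_rotvec(c['orientation']).inv();
    return cv2.projectPoints(np.array(P,float).reshape(-1,1,3),r.as_rotvec(),-r.apply(c['eye']),K,np.array(c['dist']))[0].reshape(-1,2)
def blob(m,at,rad=40):
    n,l,s,ce=cv2.connectedComponentsWithStats(m.astype(np.uint8))
    ok=[i for i in range(1,n) if s[i,4]>30 and np.hypot(*(ce[i]-at))<rad]
    i=max(ok,key=lambda i:s[i,4]); return l==i
def rect(c,m,z):
    k=cv2.findContours(m.astype(np.uint8),cv2.RETR_EXTERNAL,cv2.CHAIN_APPROX_NONE)[0]
    k=max(k,key=cv2.contourArea).reshape(-1,2)
    P=plane(c,k,z).astype(np.float32);b=cv2.minAreaRect(P)
    (x,y),(w,h),a=b
    if w<h:w,h,a=h,w,a+90
    return np.round([x,y,w,h,(a+90)%180-90],1)
E
python3 - <<'E'
from h import *
c=capture('top');im=c['pixels'];hsv=cv2.cvtColor(im,cv2.COLOR_BGR2HSV)
for p in [(262,281),(333,285),(389,279),(400,224),(392,210),(250,270),(266,216),(275,275),(350,300),(323,275),(345,290)]:print(p,hsv[p[1],p[0]])
cv2.imwrite('pics/crop.png',cv2.resize(im[165:345,225:425],None,fx=3.3,fy=3.3,interpolation=cv2.INTER_NEAREST))
Hh,S,V=cv2.split(hsv)
ys=blob((Hh>24)&(Hh<34)&(S>180),(266,216));print('tray',rect(c,ys,16),rect(c,ys,8))
bl=blob((Hh>100)&(Hh<130)&(S>80),(400,224));print('blue',rect(c,bl,8),np.argwhere(bl).mean(0))
E
```

```text
(262, 281) [ 15 163 164]
(333, 285) [ 12 123  31]
(389, 279) [ 15 165  37]
(400, 224) [114  89  86]
(392, 210) [175  42  36]
(250, 270) [ 13 207 122]
(266, 216) [ 28 255 199]
(275, 275) [ 13 189  66]
(350, 300) [ 12 194 134]
(323, 275) [ 16 168 165]
(345, 290) [ 13 206  63]
tray [636.2 167.8 228.2  99.7  12. ] [637.4 168.7 229.5 100.3  12. ]
blue [ 607.9 -194.8   85.2   38.1   -2. ] [223.35745614 398.94298246]
```

View pics/crop.png

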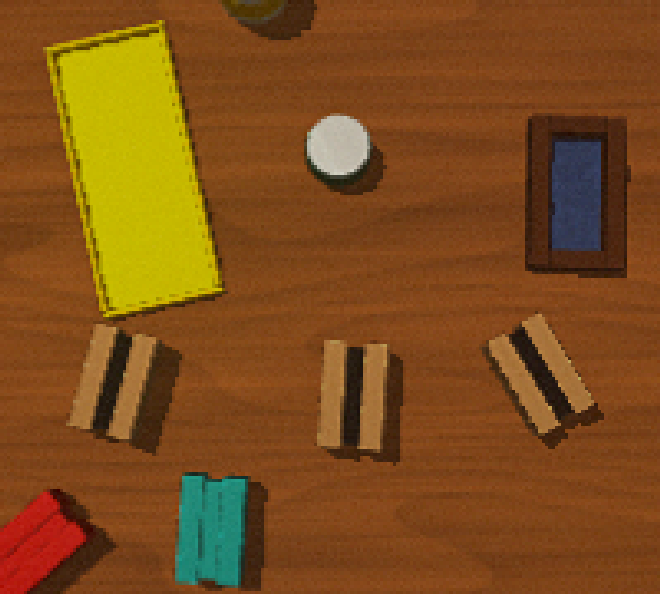

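The crop confirms three tan blocks, each with a black core, at crop (115,380), (352,395) and (540,375). The dock rim spans (527,116) to (627,275).

```bash
python3 - <<'E'
from h import *
c=capture('top');im=c['pixels'];hsv=cv2.cvtColor(im,cv2.COLOR_BGR2HSV).astype(int)
Hh,S,V=[hsv[...,i] for i in range(3)]
tan=(Hh>10)&(Hh<22)&(S<180)&(V>125)
yy,xx=np.mgrid[:480,:640]
for p in [(260,281),(332,285),(389,279)]:
    m=tan&(np.hypot(xx-p[0],yy-p[1])<24)
    m=cv2.morphologyEx(m.astype(np.uint8),cv2.MORPH_OPEN,np.ones((2,2)))
    m2=cv2.morphologyEx(m,cv2.MORPH_CLOSE,np.ones((9,9)))
    print(p,m.sum(),rect(c,m2,64),rect(c,m2,32))
for q in [(389,206),(386,230),(411,225),(400,204),(400,246),(380,225),(420,225),(400,250)]:print(q,hsv[q[1],q[0]])
# dock rim by hand-read corners at z=30 (pixel centres)
cor=np.array([(528,116),(627,118),(625,273),(526,269)])/3.3+[225,165]-.5
P=plane(c,cor,30);print(P.round(1),P.mean(0))
s=capture('scene');cv2.imwrite('pics/sc.png',cv2.resize(s['pixels'][180:330,200:440],None,fx=3.3,fy=3.3,interpolation=cv2.INTER_NEAREST))
E
```

```text
(260, 281) 409 [457.9 178.1  82.7  49.2 -16.2] [458.8 181.9  84.6  50.3 -16.2]
(332, 285) 418 [444.4  -9.9  80.9  48.9  -5.1] [444.9 -10.4  82.8  50.   -5.1]
(389, 279) 415 [ 457.8 -157.    82.8   49.3   29.5] [ 458.6 -160.8   84.7   50.4   29.5]
(389, 206) [  9 190  78]
(386, 230) [ 10 186  70]
(411, 225) [ 10 185  80]
(400, 204) [ 12 210  74]
(400, 246) [  6 146  42]
(380, 225) [ 11 192 118]
(420, 225) [ 12 204 115]
(400, 250) [ 12 202 134]
[[ 670.  -155. ]
 [ 667.  -235.5]
 [ 540.8 -229.4]
 [ 545.5 -149.7]] [ 605.79764296 -192.37321633]
```

View pics/sc.png

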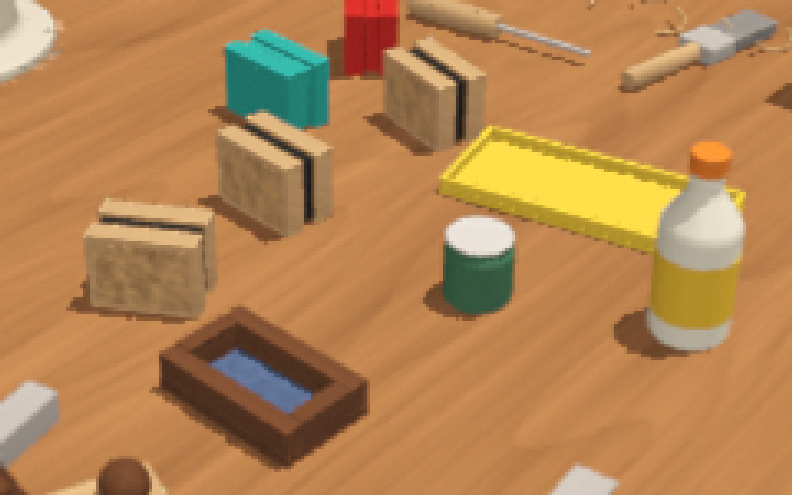

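```bash
python3 - <<'E'
from h import *
s=capture('scene')
cor=np.array([(240,308),(368,380),(288,436),(160,352)])/3.3+[200,180]-.5
P=plane(s,cor,30);print(P.round(1),P.mean(0))
inn=np.array([(239,327),(330,381),(288,413),(195,360)])/3.3+[200,180]-.5
P=plane(s,inn,30);print(P.round(1),P.mean(0))
# block tops corners scene
for nm,q in dict(b1=[(385,53),(430,38),(486,70),(440,90)],b2=[(219,128),(262,112),(333,151),(285,172)],b3=[(105,200),(214,208),(201,243),(87,234)]).items():
    P=plane(s,np.array(q)/3.3+[200,180]-.5,64);print(nm,P.mean(0).round(1),[np.linalg.norm(P[i]-P[i-1]).round() for i in range(4)])
yt=cv2.cvtColor(s['pixels'],cv2.COLOR_BGR2HSV)
E
```

```text
[[ 549.8 -153.2]
 [ 671.3 -156.6]
 [ 669.2 -232.8]
 [ 543.9 -225.1]] [ 608.56110933 -191.90666088]
[[ 565.  -169.8]
 [ 652.8 -173.7]
 [ 653.8 -216.1]
 [ 568.3 -215.9]] [ 609.95633404 -193.86686309]
b1 [460.2 182.6] [np.float64(82.0), np.float64(50.0), np.float64(77.0), np.float64(55.0)]
b2 [446.9  -6.4] [np.float64(88.0), np.float64(42.0), np.float64(86.0), np.float64(48.0)]
b3 [ 459.5 -150.4] [np.float64(46.0), np.float64(83.0), np.float64(47.0), np.float64(84.0)]
```

```bash
cat > go.py <<'E'
import sys
from h import *
def go(x,y,z,yaw): # yaw: world angle (deg) of tool y (mod 180)
    s=read_state();r=R.from_rotvec(s['ee_rot']);d=r.inv().apply(np.array([x,y,z])-s['ee_pos'])/10
    ty=r.apply([0,1,0]);a=np.degrees(np.arctan2(ty[1],ty[0]))
    t=-((yaw-a+90)%180-90)
    print('t',round(s['t'],2),'pos',s['ee_pos'].round(1),'yaw',a.round(1),'j',s['joint_pos'].round(2),'F',s['ft_force'].round(1),'w',round(s['grip_width'],1),'gf',round(s['grip_force'],1),'tilt',r.apply([0,0,1]).round(3))
    print('shift cm',d.round(2),'turn',np.radians(t).round(3))
if __name__=='__main__': go(*map(float,sys.argv[1:5]))
E
echo
```

Request:
apply_moves --steps '[[[-5, -3.5, 0], 0, 1], [[-9, -6.4, 0], 0, 1], [[-13, -9.2, 0], 0, 1], [[-17, -12, 0], 0, 1], [[-20, -14, 0], 0, 1]]'

```text
t: 0.8
ee_pos: [312.6, 361.6, 231.4]
ee_rot: [0.435, 3.111, 0.0]
ft_force: [0.1, 1.0, -0.6]
grip_width: 85.4
grip_force: 0.0
```

```bash
python3 go.py 459 180 120 74
```

```text
t 0.8 pos [312.6 361.6 231.4] yaw 74.1 j [ 0.6  -0.1   1.86 -0.    1.38 -0.69] F [ 0.1  1.  -0.6] w 85.4 gf 0.0 tilt [ 0.001  0.    -1.   ]
shift cm [-19.05 -13.45  11.15] turn 0.001
```

Request:
apply_moves --steps '[[[-4, -2.8, 1], 0, 1], [[-8, -5.6, 4], 0, 1], [[-12, -8.4, 7], 0, 1], [[-16, -11.2, 10], 0, 1], [[-19, -13.4, 12], 0, 1]]'

```text
t: 1.3
ee_pos: [450.8, 190.7, 117.3]
ee_rot: [0.435, 3.111, 0.0]
ft_force: [0.9, 0.5, 0.8]
grip_width: 85.0
grip_force: 0.0
```

```bash
python3 go.py 459 180 26 74; python3 - <<'E'
from h import *
c=capture('top');s=capture('scene')
a=cv2.resize(c['pixels'][200:320,200:330],(520,480),interpolation=cv2.INTER_NEAREST)
b=cv2.resize(s['pixels'][160:250,290:370],(270,304))
b=cv2.copyMakeBorder(b,0,176,0,0,cv2.BORDER_CONSTANT)
cv2.imwrite('pics/near1.png',np.hstack([a,b]))
E
```

```text
t 1.3 pos [450.8 190.7 117.3] yaw 74.1 j [ 0.15  0.06  1.94  0.    1.14 -1.14] F [0.9 0.5 0.8] w 85.0 gf 0.0 tilt [ 0.  0. -1.]
shift cm [-1.08 -0.8   9.13] turn 0.001
```

View pics/near1.png

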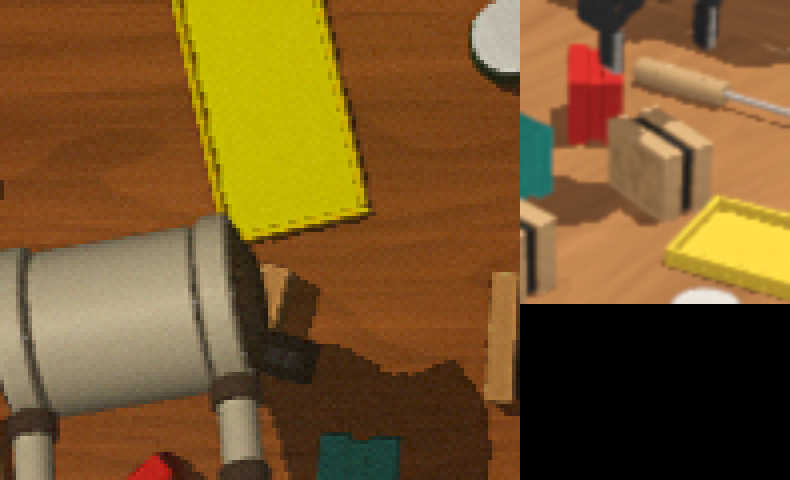

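The open fingers straddle the left block in the scene crop: fingers at crop x of about 612 and 705, block at 660. I descend and feel.

Request:
apply_moves --steps '[[[-1, -0.8, 3], 0, 1], [[-1.1, -0.8, 6], 0, 1], [[-1.1, -0.8, 8], 0, 1], [[-1.1, -0.8, 9.1], 0, 0.75], [[-1.1, -0.8, 9.1], 0, 0.65]]'

```text
t: 1.9
ee_pos: [457.1, 181.7, 26.2]
ee_rot: [-0.434, -3.109, 0.001]
ft_force: [-0.9, 0.9, 0.5]
grip_width: 58.9
grip_force: 0.0
```

Request:
apply_moves --steps '[[[0, 0, 0], 0, 0.6], [[0, 0, 0], 0, 0.57], [[0, 0, 0], 0, 0.55], [[0, 0, 0], 0, 0.53], [[0, 0, 0], 0, 0.53]]'

```text
t: 2.4
ee_pos: [459.7, 181.7, 28.9]
ee_rot: [0.434, 3.109, 0.001]
ft_force: [-1.8, -0.5, 6.4]
grip_width: 45.6
grip_force: 7.8
```

```bash
python3 go.py 459 180 26 74
```

```text
t 2.4 pos [459.7 181.7  28.9] yaw 74.1 j [ 0.13  0.22  1.97 -0.    0.95 -1.16] F [-1.8 -0.5  6.4] w 45.6 gf 7.8 tilt [ 0.003  0.    -1.   ]
shift cm [ 0.02 -0.18  0.29] turn 0.002
```

Request:
apply_moves --steps '[[[0, 0, 0], 0, 0.5], [[0, 0, 0], 0, 0.46], [[0, 0, 0], 0, 0.4], [[0, 0, 0], 0, 0.4], [[0, 0, 0], 0, 0.4]]'

```text
t: 2.9
ee_pos: [460.4, 181.6, 29.9]
ee_rot: [0.434, 3.108, 0.001]
ft_force: [-3.7, -1.2, 14.2]
grip_width: 38.2
grip_force: 59.8
```

```bash
python3 go.py 459 180 26 74; python3 go.py 459 180 120 74
```

```text
t 2.9 pos [460.4 181.6  29.9] yaw 74.1 j [ 0.13  0.22  1.97 -0.    0.95 -1.16] F [-3.7 -1.2 14.2] w 38.2 gf 59.8 tilt [ 0.004  0.    -1.   ]
shift cm [ 0.09 -0.19  0.39] turn 0.002
t 2.9 pos [460.4 181.6  29.9] yaw 74.1 j [ 0.13  0.22  1.97 -0.    0.95 -1.16] F [-3.7 -1.2 14.2] w 38.2 gf 59.8 tilt [ 0.004  0.    -1.   ]
shift cm [ 0.06 -0.18 -9.01] turn 0.002
```

Block 1 yields to its 40 mm stop, so it is the soft one. I lift it, keep it squeezed, and carry it over the dock.

Request:
apply_moves --steps '[[[0, 0, -2], 0, 0.4], [[0, 0, -6], 0, 0.4], [[0, 0, -10], 0, 0.4], [[0, -3, -11], -0.1, 0.4], [[0, -7, -11], -0.2, 0.4]]'

```text
t: 3.4
ee_pos: [441.3, 114.3, 140.6]
ee_rot: [0.111, 3.132, 0.001]
ft_force: [0.2, -1.3, -2.0]
grip_width: 38.3
grip_force: 61.8
```

```bash
python3 go.py 608 -193.5 115 87.5
```

```text
t 3.4 pos [441.3 114.3 140.6] yaw 85.9 j [-0.01 -0.07  2.02  0.    1.18 -1.51] F [ 0.2 -1.3 -2. ] w 38.3 gf 61.8 tilt [ 0.007  0.    -1.   ]
shift cm [-18.79 -29.53   2.67] turn -0.027
```

Request:
apply_moves --steps '[[[-2.5, -4, 0], 0, 0.4], [[-5, -8, 0], 0, 0.4], [[-7.5, -12, 0], 0, 0.4], [[-10, -16, 0], -0.02, 0.4], [[-12.5, -20, 0], -0.027, 0.4]]'

```text
t: 3.9
ee_pos: [548.8, -96.8, 137.5]
ee_rot: [0.08, 3.14, 0.0]
ft_force: [0.8, 1.3, -2.0]
grip_width: 38.6
grip_force: 61.8
```

Request:
apply_moves --steps '[[[-2, -3, 0], 0, 0.4], [[-4, -6, 0.5], 0, 0.4], [[-6, -9, 1], 0, 0.4], [[-6, -9, 1.5], 0, 0.4], [[-6, -9, 2], 0, 0.4]]'

```text
t: 4.4
ee_pos: [603.4, -188.2, 116.7]
ee_rot: [-0.082, -3.14, -0.001]
ft_force: [0.1, 0.3, -2.2]
grip_width: 38.4
grip_force: 61.8
```

```bash
python3 go.py 608 -193.5 70 87.5
```

```text
t 4.4 pos [ 603.4 -188.2  116.7] yaw 87.0 j [-0.49  0.41  1.53  0.    1.21 -2.01] F [ 0.1  0.3 -2.2] w 38.4 gf 61.8 tilt [-0.     0.001 -1.   ]
shift cm [-0.49 -0.51  4.67] turn -0.008
```

Request:
apply_moves --steps '[[[-0.5, -0.5, 1.5], 0, 0.4], [[-0.5, -0.5, 3.5], 0, 0.4], [[-0.5, -0.5, 4], 0, 0.4], [[-0.5, -0.5, 4], 0, 0.4], [[-0.5, -0.5, 4], 0, 0.4]]'

```text
t: 4.9
ee_pos: [608.6, -192.7, 78.1]
ee_rot: [0.079, 3.14, -0.0]
ft_force: [0.7, -0.2, -2.3]
grip_width: 38.2
grip_force: 61.8
```

```bash
python3 go.py 608 -193.5 40 87.5;  python3 - <<'E'
from h import *
s=capture('scene');np.save('sc.npy',s,allow_pickle=True)
a=cv2.resize(s['pixels'][215:325,235:325],None,fx=5.4,fy=5.4,interpolation=cv2.INTER_NEAREST)
c=capture('top');b=cv2.resize(c['pixels'][180:270,360:430],(280,360),interpolation=cv2.INTER_NEAREST)
b=cv2.copyMakeBorder(b,0,a.shape[0]-360,0,0,cv2.BORDER_CONSTANT)
cv2.imwrite('pics/near2.png',np.hstack([a,b]))
E
```

```text
t 4.9 pos [ 608.6 -192.7   78.1] yaw 87.1 j [-0.5   0.47  1.53  0.    1.14 -2.02] F [ 0.7 -0.2 -2.3] w 38.2 gf 61.8 tilt [ 0.001 -0.    -1.   ]
shift cm [ 0.06 -0.08  3.81] turn -0.007
```

View pics/near2.png

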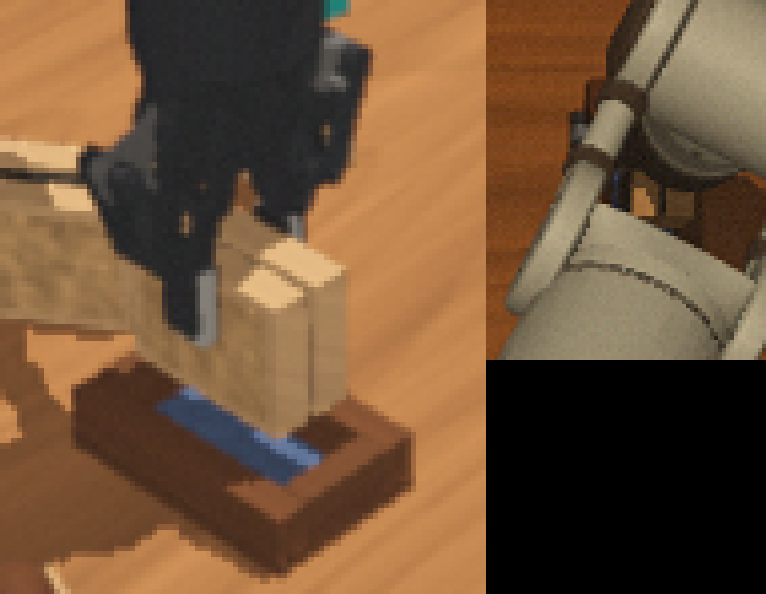

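```bash
python3 - <<'E'
from h import *
s=np.load('sc.npy',allow_pickle=True).item()
f=lambda q:np.array(q)/5.4+[235,215]-.5
for z in (46,48,50):
    P=plane(s,f([(278,440),(345,402)]),z);print(z,P.round(1),P.mean(0).round(1))
P=plane(s,f([(276,308),(347,270)]),112);print('top',P.round(1),P.mean(0).round(1))
P=plane(s,f([(412,435),(283,516),(73,390)]),30);print('rim',P.round(1),(P[0]+P[2])/2)
P=plane(s,f([(322,460),(290,485)]),8);print('floor end',P.round(1))
E
```

```text
46 [[ 646.4 -210. ]
 [ 650.5 -174.6]] [ 648.4 -192.3]
48 [[ 648.1 -211.8]
 [ 652.2 -176.5]] [ 650.2 -194.1]
50 [[ 649.9 -213.6]
 [ 653.9 -178.4]] [ 651.9 -196. ]
top [[ 648.6 -211.2]
 [ 652.6 -174.8]] [ 650.6 -193. ]
rim [[ 671.9 -157.9]
 [ 666.  -228.9]
 [ 545.4 -226.4]] [ 608.64587403 -192.19500646]
floor end [[ 636.4 -173.6]
 [ 637.1 -194. ]]
```

The scene crop shows the squeezed block hanging over the slot, its end face bottom at (278..345, 440..402), aligned to within about 1 mm. I lower it gently.

Request:
apply_moves --steps '[[[0, -0.05, 0.8], -0.007, 0.4], [[0, -0.05, 1.4], -0.007, 0.4], [[0, -0.05, 1.9], -0.007, 0.4], [[0, -0.05, 2.2], -0.007, 0.4], [[0, -0.05, 2.4], -0.007, 0.4]]'

```text
t: 5.5
ee_pos: [608.1, -193.5, 52.6]
ee_rot: [-0.069, -3.14, -0.001]
ft_force: [-0.1, -0.4, -2.1]
grip_width: 38.3
grip_force: 61.8
```

```bash
python3 go.py 608 -193.5 38 87.5
```

```text
t 5.5 pos [ 608.1 -193.5   52.6] yaw 87.5 j [-0.5   0.5   1.54  0.    1.1  -2.02] F [-0.1 -0.4 -2.1] w 38.3 gf 61.8 tilt [-0.001  0.    -1.   ]
shift cm [0.   0.   1.46] turn -0.0
```

Request:
apply_moves --steps '[[[0, 0, 0.4], 0, 0.4], [[0, 0, 0.8], 0, 0.4], [[0, 0, 1.1], 0, 0.4], [[0, 0, 1.25], 0, 0.4], [[0, 0, 1.35], 0, 0.4]]'

```text
t: 6.0
ee_pos: [608.3, -193.6, 39.5]
ee_rot: [-0.069, -3.141, -0.0]
ft_force: [0.5, -0.4, -2.5]
grip_width: 38.2
grip_force: 61.8
```

Request:
apply_moves --steps '[[[0, 0, 0.05], 0, 0.4], [[0, 0, 0.1], 0, 0.4], [[0, 0, 0.1], 0, 0.4]]'

```text
t: 6.3
ee_pos: [608.4, -193.7, 38.8]
ee_rot: [0.069, 3.141, -0.0]
ft_force: [-0.3, -0.1, -1.1]
grip_width: 38.6
grip_force: 61.8
```

```bash
python3 go.py 608 -193.5 38 87.5
```

```text
t 6.3 pos [ 608.4 -193.7   38.8] yaw 87.5 j [-0.5   0.52  1.54 -0.    1.08 -2.02] F [-0.3 -0.1 -1.1] w 38.6 gf 61.8 tilt [ 0. -0. -1.]
shift cm [0.04 0.02 0.08] turn -0.0
```

Contact is just starting (Fz from −2.5 to −1.1 N). I creep down further.

Request:
apply_moves --steps '[[[0, 0, 0.05], 0, 0.4], [[0, 0, 0.1], 0, 0.4], [[0, 0, 0.1], 0, 0.4]]'

```text
t: 6.6
ee_pos: [608.4, -193.7, 38.1]
ee_rot: [0.069, 3.141, -0.0]
ft_force: [-1.7, 0.1, -0.1]
grip_width: 38.6
grip_force: 62.2
```

Request:
apply_moves --steps '[[[0, 0, 0.05], 0, 0.4], [[0, 0, 0.05], 0, 0.4]]'

```text
t: 6.8
ee_pos: [608.5, -193.8, 38.1]
ee_rot: [0.069, 3.141, -0.0]
ft_force: [-2.6, 1.7, 6.3]
grip_width: 38.2
grip_force: 62.7
```

Request:
apply_moves --steps '[[[0, 0, 0.08], 0, 0.45], [[0, 0, 0.08], 0, 0.48], [[0, 0, 0.08], 0, 0.51], [[0, 0, 0.08], 0, 0.54], [[0, 0, 0.08], 0, 0.57]]'

```text
t: 7.3
ee_pos: [608.4, -193.8, 36.3]
ee_rot: [0.068, 3.141, -0.001]
ft_force: [0.1, 0.2, -0.5]
grip_width: 48.8
grip_force: 0.0
```

Request:
apply_moves --steps '[[[0, 0, 0], 0, 0.62], [[0, 0, 0], 0, 0.7], [[0, 0, 0], 0, 0.75], [[0, 0, 0], 0, 0.75]]'

```text
t: 7.7
ee_pos: [608.3, -193.8, 36.3]
ee_rot: [-0.069, -3.141, 0.0]
ft_force: [-0.6, 0.5, -0.3]
grip_width: 63.7
grip_force: 0.0
```

```bash
python3 go.py 608 -193.5 140 87.5
```

```text
t 7.7 pos [ 608.3 -193.8   36.3] yaw 87.5 j [-0.5   0.53  1.54 -0.    1.07 -2.02] F [-0.6  0.5 -0.3] w 63.7 gf 0.0 tilt [-0. -0. -1.]
shift cm [  0.03   0.03 -10.37] turn -0.0
```

Request:
apply_moves --steps '[[[0, 0, -2], 0, 0.9], [[0, 0, -6], 0, 1], [[0, 0, -10.5], 0, 1], [[3, 0, -10.5], -0.14, 1], [[7, 1, -10.5], -0.28, 1]]'

```text
t: 8.2
ee_pos: [540.3, -182.4, 144.1]
ee_rot: [-0.378, 3.114, -0.007]
ft_force: [-0.1, -0.7, 1.4]
grip_width: 85.4
grip_force: 0.0
```

```bash
python3 go.py 458.5 -155 125 119.5
```

```text
t 8.2 pos [ 540.3 -182.4  144.1] yaw 103.8 j [-0.54  0.22  1.7  -0.    1.21 -2.35] F [-0.1 -0.7  1.4] w 85.4 gf 0.0 tilt [ 0.005 -0.004 -1.   ]
shift cm [7.3  4.63 1.86] turn -0.273
```

Request:
apply_moves --steps '[[[2.5, 1.5, 0], -0.13, 1], [[5.5, 3.5, 0], -0.26, 1], [[7.3, 4.6, 1], -0.273, 1], [[7.3, 4.6, 1.8], -0.273, 1], [[7.3, 4.6, 1.8], -0.273, 1]]'

```text
t: 8.7
ee_pos: [456.7, -152.8, 122.6]
ee_rot: [0.79, -3.04, -0.001]
ft_force: [-1.2, 0.1, -0.3]
grip_width: 85.4
grip_force: 0.0
```

```bash
python3 go.py 458.5 -155 26 119.5; python3 - <<'E'
from h import *
s=capture('scene')
a=cv2.resize(s['pixels'][200:320,220:350],None,fx=4,fy=4,interpolation=cv2.INTER_NEAREST)
c=capture('top');b=cv2.resize(c['pixels'][180:300,355:435],None,fx=4,fy=4,interpolation=cv2.INTER_NEAREST)[:480,:280]
cv2.imwrite('pics/near3.png',np.hstack([a,b]))
E
```

```text
t 8.7 pos [ 456.7 -152.8  122.6] yaw 119.1 j [-0.57  0.03  1.96  0.    1.15 -2.65] F [-1.2  0.1 -0.3] w 85.4 gf 0.0 tilt [-0.001  0.001 -1.   ]
shift cm [-0.05 -0.29  9.66] turn -0.006
```

View pics/near3.png

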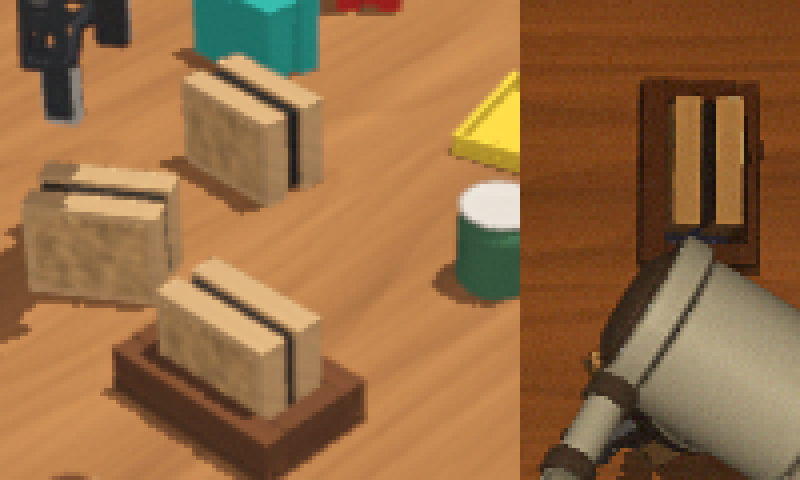

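The soft block stands upright in the slot in both views. Next is block 3.

Request:
apply_moves --steps '[[[0, -0.2, 3], 0, 1], [[0, -0.2, 6], 0, 1], [[0, -0.2, 8.5], 0, 1], [[0, -0.2, 9.6], 0, 0.75], [[0, -0.2, 9.6], 0, 0.65]]'

```text
t: 9.3
ee_pos: [457.8, -154.4, 26.3]
ee_rot: [0.791, -3.039, -0.003]
ft_force: [-0.1, 0.0, 0.5]
grip_width: 59.4
grip_force: 0.0
```

Request:
apply_moves --steps '[[[0, 0, 0], 0, 0.6], [[0, 0, 0], 0, 0.57], [[0, 0, 0], 0, 0.55], [[0, 0, 0], 0, 0.53], [[0, 0, 0], 0, 0.5]]'

```text
t: 9.8
ee_pos: [459.4, -155.5, 29.3]
ee_rot: [-0.791, 3.038, -0.004]
ft_force: [-0.8, 2.0, 6.8]
grip_width: 47.2
grip_force: 61.5
```

```bash
python3 go.py 458.5 -155 26 119.5
```

```text
t 9.8 pos [ 459.4 -155.5   29.3] yaw 119.2 j [-0.58  0.2   2.    0.    0.94 -2.66] F [-0.8  2.   6.8] w 47.2 gf 61.5 tilt [ 0.003 -0.002 -1.   ]
shift cm [0.06 0.09 0.33] turn -0.006
```

Block 3 is firm (47.2 mm opening against 38.2 mm for the soft one). I carry it to the far end of the tray.

Request:
apply_moves --steps '[[[0, 0, -2.5], 0, 0.5], [[0, 0, -7], 0, 0.5], [[0, 0, -11], 0, 0.5], [[0, 0, -12], 0.12, 0.5], [[0, 0, -12], 0.24, 0.5]]'

```text
t: 10.3
ee_pos: [459.9, -155.9, 151.0]
ee_rot: [-0.413, 3.109, -0.007]
ft_force: [0.3, -0.2, -2.2]
grip_width: 46.9
grip_force: 63.0
```

```bash
python3 go.py 687 178.5 140 102
```

```text
t 10.3 pos [ 459.9 -155.9  151. ] yaw 105.2 j [-0.58 -0.    1.93 -0.    1.2  -2.41] F [ 0.3 -0.2 -2.2] w 46.9 gf 63.0 tilt [ 0.006 -0.004 -1.   ]
shift cm [-30.66  26.34   1.1 ] turn 0.055
```

Request:
apply_moves --steps '[[[-3.5, 3, 0], 0.055, 0.5], [[-7, 6, 0], 0.055, 0.5], [[-10.5, 9, 0], 0.055, 0.5], [[-14, 12, 0], 0.055, 0.5], [[-17.5, 15, 0], 0.055, 0.5]]'

```text
t: 10.8
ee_pos: [587.7, 38.2, 147.8]
ee_rot: [-0.336, 3.123, -0.001]
ft_force: [0.7, -0.5, -2.0]
grip_width: 46.9
grip_force: 63.1
```

```bash
python3 go.py 687 178.5 120 102
```

```text
t 10.8 pos [587.7  38.2 147.8] yaw 102.3 j [-0.14  0.27  1.64 -0.    1.23 -1.93] F [ 0.7 -0.5 -2. ] w 46.9 gf 63.1 tilt [ 0.001 -0.    -1.   ]
shift cm [-12.69  11.6    2.78] turn 0.005
```

Request:
apply_moves --steps '[[[-3.5, 3.2, 0], 0, 0.5], [[-7, 6.4, 0], 0, 0.5], [[-10.5, 9.6, 0], 0, 0.5], [[-12.6, 11.5, 1], 0, 0.5], [[-12.6, 11.5, 2.5], 0, 0.5]]'

```text
t: 11.3
ee_pos: [687.5, 179.2, 123.3]
ee_rot: [-0.341, 3.119, 0.001]
ft_force: [-0.9, 0.4, -1.1]
grip_width: 46.9
grip_force: 63.0
```

```bash
python3 go.py 687 178.5 45 102;python3 - <<'E'
from h import *
s=capture('scene');np.save('sc.npy',s,allow_pickle=True)
a=cv2.resize(s['pixels'][190:310,310:450],None,fx=4,fy=4,interpolation=cv2.INTER_NEAREST)
c=capture('top');b=cv2.resize(c['pixels'][150:270,225:305],None,fx=3,fy=3,interpolation=cv2.INTER_NEAREST)
b=cv2.copyMakeBorder(b,0,120,0,0,cv2.BORDER_CONSTANT)
cv2.imwrite('pics/near4.png',np.hstack([a,b]))
E
```

```text
t 11.3 pos [687.5 179.2 123.3] yaw 102.5 j [ 0.08  0.59  1.27  0.    1.28 -1.7 ] F [-0.9  0.4 -1.1] w 46.9 gf 63.0 tilt [ 0.004  0.001 -1.   ]
shift cm [ 0.1  -0.06  7.83] turn 0.008
```

View pics/near4.png

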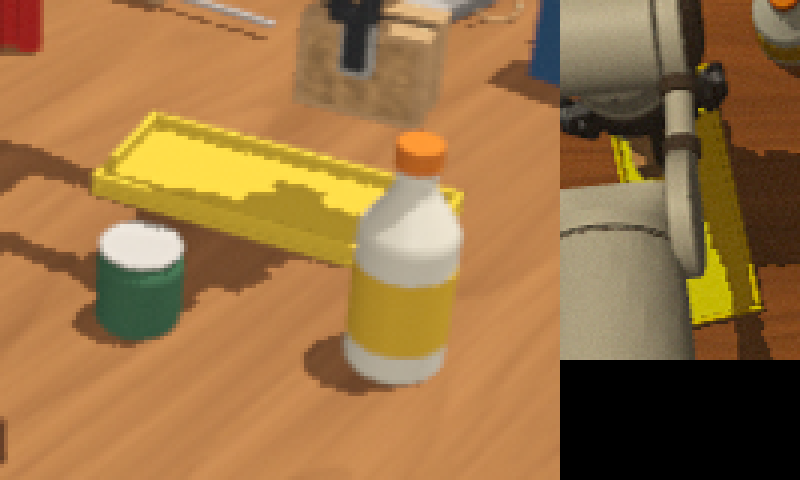

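The block is held upright above the far end of the tray (scene crop (370,60)), clear of the glue. I lower it.

Request:
apply_moves --steps '[[[0, 0, 2], 0, 0.5], [[0, 0, 4], 0, 0.5], [[0, 0, 6], 0, 0.5], [[0, 0, 7.5], 0, 0.5], [[0, 0, 8.2], 0, 0.5]]'

```text
t: 11.9
ee_pos: [684.1, 174.4, 38.8]
ee_rot: [0.334, -3.121, 0.0]
ft_force: [-0.3, -0.3, -1.7]
grip_width: 46.7
grip_force: 63.0
```

Request:
apply_moves --steps '[[[0, 0, 0.2], 0, 0.5], [[0, 0, 0.4], 0, 0.5], [[0, 0, 0.5], 0, 0.5]]'

```text
t: 12.2
ee_pos: [686.3, 175.6, 36.6]
ee_rot: [-0.336, 3.122, -0.0]
ft_force: [-0.6, 0.5, -1.7]
grip_width: 47.0
grip_force: 63.0
```

```bash
python3 go.py 687 178.5 34.5 102
```

```text
t 12.2 pos [686.3 175.6  36.6] yaw 102.3 j [ 0.08  0.68  1.31 -0.    1.15 -1.7 ] F [-0.6  0.5 -1.7] w 47.0 gf 63.0 tilt [ 0.002  0.    -1.   ]
shift cm [-0.13  0.27  0.21] turn 0.005
```

Request:
apply_moves --steps '[[[0, 0.2, 0.1], 0, 0.5], [[0, 0.2, 0.2], 0, 0.5], [[0, 0.2, 0.25], 0, 0.5], [[0, 0.2, 0.25], 0, 0.5]]'

```text
t: 12.6
ee_pos: [685.6, 178.0, 34.4]
ee_rot: [-0.336, 3.122, 0.0]
ft_force: [-2.3, 1.0, 5.0]
grip_width: 46.9
grip_force: 63.8
```

```bash
python3 go.py 687 178.5 34.5 102
```

```text
t 12.6 pos [685.6 178.   34.4] yaw 102.3 j [ 0.08  0.69  1.31  0.    1.15 -1.7 ] F [-2.3  1.   5. ] w 46.9 gf 63.8 tilt [ 0.001  0.    -1.   ]
shift cm [-0.15  0.02 -0.01] turn 0.005
```

Request:
apply_moves --steps '[[[0, 0, 0], 0, 0.56], [[0, 0, 0], 0, 0.6], [[0, 0, 0], 0, 0.7], [[0, 0, 0], 0, 0.8], [[0, 0, 0], 0, 0.9]]'

```text
t: 13.1
ee_pos: [685.0, 177.4, 32.6]
ee_rot: [0.336, -3.123, 0.0]
ft_force: [0.0, -0.2, -0.0]
grip_width: 76.9
grip_force: 0.0
```

Request:
apply_moves --steps '[[[0, 0, -2], 0, 1], [[0, 0, -5], 0, 1], [[0, 0, -8], 0, 1], [[0, 0, -11], 0, 1], [[0, 0, -11], 0, 1]]'

```text
t: 13.6
ee_pos: [688.5, 177.8, 149.2]
ee_rot: [-0.335, 3.113, -0.0]
ft_force: [0.5, -0.4, 1.0]
grip_width: 85.4
grip_force: 0.0
```

```bash
python3 go.py 445.5 -8.5 140 85
```

```text
t 13.6 pos [688.5 177.8 149.2] yaw 102.3 j [ 0.08  0.56  1.25 -0.    1.32 -1.7 ] F [ 0.5 -0.4  1. ] w 85.4 gf 0.0 tilt [ 0.01   0.001 -1.   ]
shift cm [ 27.72 -13.04   0.66] turn 0.302
```

Request:
apply_moves --steps '[[[4, -2, 0], 0.1, 1], [[8, -4, 0], 0.2, 1], [[12, -6, 0], 0.3, 1], [[16, -8, 0], 0.3, 1], [[20, -9.5, 0], 0.3, 1]]'

```text
t: 14.1
ee_pos: [507.9, 41.1, 141.8]
ee_rot: [-0.135, -3.137, 0.0]
ft_force: [0.5, -0.3, 0.8]
grip_width: 85.5
grip_force: 0.0
```

```bash
python3 go.py 445.5 -8.5 110 85
```

```text
t 14.1 pos [507.9  41.1 141.8] yaw 85.1 j [-0.16  0.08  1.87 -0.    1.2  -1.64] F [ 0.5 -0.3  0.8] w 85.5 gf 0.0 tilt [-0.001 -0.    -1.   ]
shift cm [ 5.79 -5.47  3.19] turn 0.001
```

Request:
apply_moves --steps '[[[3, -2.8, 0], 0, 1], [[5.8, -5.5, 1], 0, 1], [[5.8, -5.5, 2.5], 0, 1], [[5.8, -5.5, 3.2], 0, 1], [[5.8, -5.5, 3.2], 0, 1]]'

```text
t: 14.6
ee_pos: [446.6, -7.3, 109.6]
ee_rot: [-0.135, -3.136, -0.001]
ft_force: [-0.1, 0.1, 0.2]
grip_width: 85.7
grip_force: 0.0
```

```bash
python3 go.py 445.5 -8.5 26 85; python3 - <<'E'
from h import *
s=capture('scene')
a=cv2.resize(s['pixels'][180:270,240:340],None,fx=5,fy=5,interpolation=cv2.INTER_NEAREST)
b=cv2.resize(s['pixels'][190:280,340:440],None,fx=3,fy=3,interpolation=cv2.INTER_NEAREST)
b=cv2.copyMakeBorder(b,0,180,0,0,cv2.BORDER_CONSTANT)
cv2.imwrite('pics/near5.png',np.hstack([a,b]))
E
```

```text
t 14.6 pos [446.6  -7.3 109.6] yaw 85.1 j [-0.29 -0.04  2.06  0.    1.12 -1.77] F [-0.1  0.1  0.2] w 85.7 gf 0.0 tilt [-0.003  0.001 -1.   ]
shift cm [ 0.07 -0.14  8.36] turn 0.001
```

View pics/near5.png

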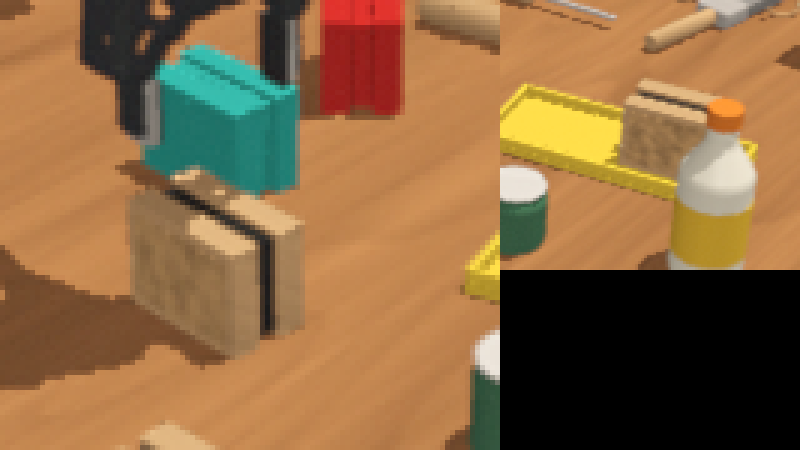

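Block 3 stands upright in the tray (right crop), and the open fingers straddle block 2. I descend.

Request:
apply_moves --steps '[[[0, -0.1, 3], 0, 1], [[0, -0.1, 5.5], 0, 1], [[0, -0.1, 7.5], 0, 1], [[0, -0.1, 8.3], 0, 0.75], [[0, -0.1, 8.3], 0, 0.65]]'

```text
t: 15.15
ee_pos: [447.2, -8.2, 27.4]
ee_rot: [-0.133, -3.137, -0.001]
ft_force: [-0.6, 0.1, -0.1]
grip_width: 59.1
grip_force: 0.0
```

Request:
apply_moves --steps '[[[0, 0, 0], 0, 0.6], [[0, 0, 0], 0, 0.57], [[0, 0, 0], 0, 0.55], [[0, 0, 0], 0, 0.53], [[0, 0, 0], 0, 0.5]]'

```text
t: 15.65
ee_pos: [448.7, -8.9, 29.7]
ee_rot: [0.134, 3.136, -0.001]
ft_force: [-1.1, 2.2, 8.3]
grip_width: 47.1
grip_force: 61.3
```

```bash
python3 go.py 587 157.5 140 102
```

```text
t 15.65 pos [448.7  -8.9  29.7] yaw 85.1 j [-0.29  0.11  2.1   0.    0.93 -1.78] F [-1.1  2.2  8.3] w 47.1 gf 61.3 tilt [ 0.003 -0.001 -1.   ]
shift cm [-12.38  17.76 -11.01] turn -0.295
```

Request:
apply_moves --steps '[[[0, 0, -2.5], 0, 0.5], [[0, 0, -7], 0, 0.5], [[0, 0, -11], 0, 0.5], [[-2, 3, -12], -0.12, 0.5], [[-5, 6.5, -12], -0.24, 0.5]]'

```text
t: 16.15
ee_pos: [504.9, 51.6, 151.7]
ee_rot: [-0.245, 3.125, -0.003]
ft_force: [1.0, -0.9, -1.2]
grip_width: 46.7
grip_force: 63.4
```

```bash
python3 go.py 586 157.5 140 102
```

```text
t 16.15 pos [504.9  51.6 151.7] yaw 99.0 j [-0.14  0.06  1.87 -0.    1.21 -1.86] F [ 1.  -0.9 -1.2] w 46.7 gf 63.4 tilt [ 0.007 -0.002 -1.   ]
shift cm [-9.65  9.2   1.21] turn -0.053
```

Request:
apply_moves --steps '[[[-3.2, 3, 0], -0.053, 0.5], [[-6.4, 6, 0], -0.053, 0.5], [[-9.6, 9.2, 1], -0.053, 0.5], [[-9.6, 9.2, 3], -0.053, 0.5], [[-9.6, 9.2, 5], -0.053, 0.5]]'

```text
t: 16.65
ee_pos: [584.1, 158.7, 97.5]
ee_rot: [-0.328, 3.123, -0.0]
ft_force: [-1.4, -1.2, -2.1]
grip_width: 47.0
grip_force: 63.4
```

```bash
python3 go.py 586 157.5 34.5 102
```

```text
t 16.65 pos [584.1 158.7  97.5] yaw 102.0 j [ 0.07  0.37  1.62 -0.    1.15 -1.71] F [-1.4 -1.2 -2.1] w 47.0 gf 63.4 tilt [ 0.001 -0.    -1.   ]
shift cm [-0.15 -0.16  6.3 ] turn -0.0
```

Request:
apply_moves --steps '[[[-0.15, -0.1, 2], 0, 0.5], [[-0.15, -0.1, 4], 0, 0.5], [[-0.15, -0.1, 5], 0, 0.5], [[-0.15, -0.1, 5.6], 0, 0.5], [[-0.15, -0.1, 5.9], 0, 0.5]]'

```text
t: 17.15
ee_pos: [585.2, 156.8, 38.9]
ee_rot: [-0.325, 3.125, 0.0]
ft_force: [1.3, -0.5, -1.6]
grip_width: 46.8
grip_force: 63.4
```

Request:
apply_moves --steps '[[[0, 0, 0.1], 0, 0.5], [[0, 0, 0.2], 0, 0.5], [[0, 0, 0.25], 0, 0.5], [[0, 0, 0.25], 0, 0.5]]'

```text
t: 17.55
ee_pos: [585.4, 156.9, 36.9]
ee_rot: [-0.325, 3.124, -0.0]
ft_force: [-0.0, -0.1, -2.3]
grip_width: 46.8
grip_force: 63.4
```

```bash
python3 go.py 586 157.5 34.5 102
```

```text
t 17.55 pos [585.4 156.9  36.9] yaw 101.9 j [ 0.06  0.45  1.64 -0.    1.04 -1.72] F [-0.  -0.1 -2.3] w 46.8 gf 63.4 tilt [ 0.001  0.    -1.   ]
shift cm [-0.07  0.05  0.24] turn -0.002
```

Request:
apply_moves --steps '[[[0, 0, 0.1], 0, 0.5], [[0, 0, 0.2], 0, 0.5], [[0, 0, 0.25], 0, 0.5], [[0, 0, 0.25], 0, 0.5]]'

```text
t: 17.95
ee_pos: [585.3, 156.8, 34.7]
ee_rot: [-0.325, 3.125, -0.0]
ft_force: [-3.9, -0.7, 5.9]
grip_width: 46.8
grip_force: 64.4
```

Request:
apply_moves --steps '[[[0, 0, 0], 0, 0.56], [[0, 0, 0], 0, 0.6], [[0, 0, 0], 0, 0.7], [[0, 0, 0], 0, 0.8], [[0, 0, 0], 0, 0.9]]'

```text
t: 18.45
ee_pos: [585.1, 156.8, 33.8]
ee_rot: [-0.325, 3.125, 0.0]
ft_force: [0.2, 0.2, 0.2]
grip_width: 76.4
grip_force: 0.0
```

Request:
apply_moves --steps '[[[0, 0, -2], 0, 1], [[0, 0, -6], 0, 1], [[0, 0, -10], 0, 1], [[0, 0, -14], 0, 1], [[4, 0, -15], 0, 1]]'

```text
t: 18.95
ee_pos: [551.9, 148.7, 190.7]
ee_rot: [-0.323, 3.111, -0.001]
ft_force: [0.3, 0.2, 0.7]
grip_width: 85.4
grip_force: 0.0
```

Request:
apply_moves --steps '[[[5, 0, 0], 0, 1], [[10, 0, 0], 0, 1], [[14, 0, 0], 0, 1], [[18, 0, 0], 0, 1], [[18, 0, 0], 0, 1]]'

```text
t: 19.45
ee_pos: [365.2, 111.4, 182.4]
ee_rot: [0.325, -3.122, -0.0]
ft_force: [-0.2, -0.7, 0.1]
grip_width: 85.2
grip_force: 0.0
```

```bash
python3 - <<'E'
from h import *
s=capture('scene');c=capture('top')
a=cv2.resize(s['pixels'][190:330,235:445],None,fx=2.2,fy=2.2)
b=cv2.resize(c['pixels'][160:300,225:425],None,fx=1.6,fy=1.6)
b=cv2.copyMakeBorder(b,0,a.shape[0]-b.shape[0],0,0,cv2.BORDER_CONSTANT)
cv2.imwrite('pics/end.png',np.hstack([a,b]))
E
python3 go.py 400 0 200 90
```

```text
t 19.55 pos [369.7 111.5 184.2] yaw 101.9 j [-0.02 -0.33  2.15  0.    1.32 -1.8 ] F [ 0.6 -0.6 -0.5] w 85.6 gf 0.0 tilt [ 0.002  0.    -1.   ]
shift cm [ -0.68 -11.54  -1.57] turn 0.207
```

View pics/end.png

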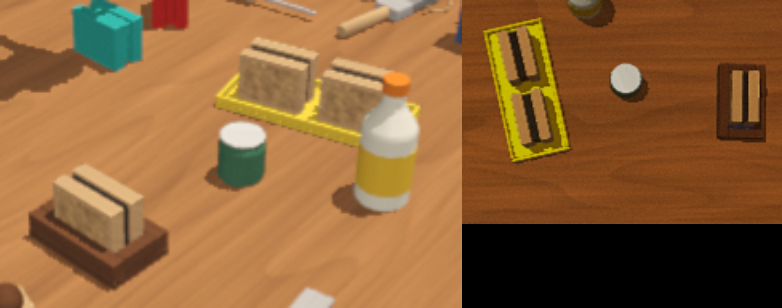

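Both firm blocks stand upright in the tray and the soft one stands in the dock. One numeric check that it is fully home before handing in:

```bash
python3 - <<'E'
from h import *
s=capture('scene');c=capture('top')
def tanm(c,at,rad):
    h=cv2.cvtColor(c['pixels'],cv2.COLOR_BGR2HSV).astype(int);H,S,V=h[...,0],h[...,1],h[...,2]
    return h
# black core strip top: centroid in each view -> ray intersection height
out=[]
for cam,P in((c,None),(s,None)):
    g=cv2.cvtColor(cam['pixels'],cv2.COLOR_BGR2HSV).astype(int)
    uv=proj(cam,[[608,-193.5,72]])[0]
    yy,xx=np.mgrid[:480,:640]
    tan=(g[...,0]>8)&(g[...,0]<24)&(g[...,2]>(125 if cam is c else 185))&(g[...,1]<(180 if cam is c else 125))&(np.hypot(xx-uv[0],yy-uv[1])<26)
    m=cv2.morphologyEx(tan.astype(np.uint8),cv2.MORPH_CLOSE,np.ones((7,7)));m=blob(m>0,uv,20)
    k=cv2.findContours(m.astype(np.uint8),0,1)[0][0];ctr=cv2.minAreaRect(k)
    out.append((cam,ctr[0]));print(uv.round(1),ctr)
    for z in(70,72,74):print(z,rect(cam,m,z))
d=[rays(a,[p])[0] for a,p in out];e=[np.array(a['eye']) for a,_ in out]
t=np.linalg.lstsq(np.c_[d[0],-d[1]],e[1]-e[0],rcond=None)[0]
print(e[0]+d[0]*t[0],e[1]+d[1]*t[1])
E
```

```text
[401.8 220.2] ((401.5, 219.5), (31.0, 17.0), 90.0)
70 [ 610.3 -193.    81.9   44.2   -2. ]
72 [ 610.1 -192.8   81.7   44.1   -2. ]
74 [ 609.8 -192.5   81.6   44.1   -2. ]
[277.8 275.7] ((279.3235168457031, 275.7940979003906), (37.04369354248047, 15.434871673583984), 30.963754653930664)
70 [ 607.3 -189.6   84.1   44.7   -2.7]
72 [ 609.2 -191.5   83.9   44.6   -2.7]
74 [ 611.1 -193.4   83.6   44.4   -2.7]
[ 609.88875451 -192.68766728   72.17667926] [ 610.80831923 -191.78530194   72.17041688]
```

The top is at 72.2 mm (72 expected), so the block is fully home. I hand the job in.

```bash
python3 -c "
from rig import workorder
print(workorder.close_job())"
```

```text
the job is handed in; nothing more can be done
None
```

The soft block is wedged upright and fully home in the dock, the two firm blocks stand upright in the tray, and everything is released; the job was handed in at about 20 s of the 64 s allowed, but no verdict came back.

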